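Snap the cap onto the filled tablet vial and keep it pressed home

TASK

One amber tablet vial in the blue rack has been filled but is still open: pick its white snap cap up off the counter, set it square on the vial's mouth and press it straight down until it clicks over the bead and sits fully home. Keep pressing after the click: the job finishes with your fingers still on the cap, pushing the seated cap steadily down with about 10 N onto the vial, which stands upright in its pocket. Never lean on it hard enough to crush it (60 N), and leave the closed vials, the stock bottle and the carton where they stand.

Things in the scene. Friction and masses are not known exactly. Their poses are not given: they have to be found in the camera images.
- cap: The loose white ribbed snap cap, 45 mm across, 16 mm tall, 22 g, lying on the counter open side down, to the right of the rack, at least 30 mm free all round. Round: its yaw means nothing. Origin: centre of the skirt's lower edge; z up out of the closed top. Inside 39 mm wide and 13 mm deep under a 3 mm top; a bead 33 mm across runs round the inside 3 to 5 mm above the lower edge.
- cap_seat (a point): Centre of the underside of the cap's top, 13 mm above the cap's origin, 3 mm below its upper face. Fully home it meets vial_mouth and stays on by itself. At the click the light vial may hop up to 5 mm off its pocket's floor into a gripped cap; pressing on sets it back down.
- vial: The open amber vial, filled with white tablets, 40 mm across and 84 mm tall, about 70 g, standing loosely upright in any one of the rack's three pockets. Origin: centre of its underside, 8 mm above the counter; z up. The neck is 30 mm across with a springy outward bead 36 mm across, 5 mm below the mouth, and a shoulder 15 mm below the mouth.
- vial_mouth (a point): Centre of the vial's rim, 84 mm above its origin, 92 mm above the counter. Lowered square, the cap first rests on the bead with cap_seat about 7.5 mm above this point. Pushing it over takes about 8 N (6 to 12); then the resistance drops suddenly to nearly nothing (the click) and the cap goes on down to the rim, a solid stop, with cap_seat on this point.
- rack: Blue rack fixed to the counter, 64 mm (its x) by 220 mm (its y) by 36 mm tall, turned up to 0.35 rad. Origin: centre of its underside. Three round pockets 42 mm wide and 28 mm deep in a row along its y axis at -80, 0 and +80 mm, each holding one vial.
- closed_vial_a: Bystander: a like vial already capped (cap 45 mm across, top 87 mm above its origin), standing in another pocket. Origin: centre of its underside. Leave alone.
- closed_vial_b: Bystander: the other capped vial, the same size, in the remaining pocket. Origin: centre of its underside. Leave alone.
- stock_bottle: Bystander: white tablet stock bottle with a dark blue lid, 66 mm across, 110 mm tall, standing beyond the cap. Origin: centre of its underside.
- carton: Bystander: white and violet medicine carton, 38 mm (x) by 55 mm (y) by 85 mm tall, standing beyond the rack. Origin: centre of its underside.
Mind the look-alikes: they are no part of the job. Several things have the shape of the cap; the one meant has the colours described above.

How it is judged:
On the way, in this order (a step that is already met when the one before it is completed fails the run):
1. the cap is picked up off the counter by the fingers (height (world z) of cap above 0.04 m and contact force between the fingers and cap above 0.5 N), for 0.1 s.
2. the cap has clicked over the bead, sits home on the rim and is still being pushed down (z of cap_seat in the frame of vial_mouth below 0.0015 m and horizontal distance between cap_seat and vial_mouth below 0.003 m and contact force between cap and vial above 4 N), for 0.3 s.
At the end, for the whole second after the job is handed in: Through the last second the cap is fully home (within 1.5 mm above the rim, 3 mm sideways, 0.08 rad) on the vial, which stands upright (0.12 rad) on its pocket's floor, within 10 mm of its start, while the fingers touch the cap and keep it pressed on the vial with 4 to 30 N, at rest (all of step 2 and z of cap_seat in the frame of vial_mouth above -0.003 m and angle between the z axis of cap and the z axis of vial, either way round below 0.08 rad and contact force between cap and vial below 30 N and contact force between the fingers and cap above 2 N and angle between vial's own z axis and vertical below 0.12 rad and height (world z) of vial below 0.011 m and distance of vial from where it was at the start of the episode below 0.01 m and linear speed of cap below 0.02 m/s); the arm keeps its last pose, push and grip.
It fails at once if the cap is crushed: pushed onto the vial with more than 60 N (contact force between cap and vial above 60 N).
It fails at once if a closed vial is moved more than 20 mm (distance of any of closed_vial_a, closed_vial_b from where it was at the start of the episode above 0.02 m).
It fails at once if the stock bottle or the carton is moved more than 20 mm or tipped (distance of any of stock_bottle, carton from where it was at the start of the episode above 0.02 m or angle between any of stock_bottle, carton's own z axis and vertical above 0.3 rad).
It also fails if it takes over 43 s, if anything falls off the work surface, if the arm or the gripper's body presses on something with over 40 N, if the wrist force passes 120 N, or if a joint passes its speed limit or range.

ROBOT

A 7-joint arm with a two-finger parallel gripper is mounted at the origin on the work surface. World frame = base frame: x ahead of the robot, y to its left, z up, the work surface at z = 0. Lengths are in m, angles in rad, forces in N, time in s.
With the tool pointing down it reaches from about 0.4 to 0.875 m from the base axis. Payload 19.3 kg.
Tool frame: the origin (TCP) lies between the finger pads; the fingertips stand 17 mm ahead of it and the grasp point (between the pads) lies 2 mm behind it; x points along the fingers, y is the direction in which the jaws open and shut, and the axes are right-handed (so a half turn about x gives the same grasp; the last joint's range is limited). The gripper opens to 85 mm and grips with 20 to 120 N. Pads are 22 mm wide; open, the fingers measure 114 mm over their backs; the gripper's body (76 mm by 85 mm) begins 54 mm behind the grasp point. The pads swing forward as they close: fully open they stand 13 mm farther back than shut.
Start: joints at [1.1, 0.521, -0.036, 1.599, 0.021, 1.021, -0.113], TCP at [0.244, -0.575, 0.214] pointing down, gripper open.
Joint ranges: [-2.91, 2.91], [-0.3, 2.13], [-1.5, 1.42], [0.17, 2.43], [-1.26, 4.41], [0.16, 1.93], [-2.52, 2.52]. Speed limits (rad/s): [1.89, 1.89, 2.39, 2.39, 3.01, 3.01, 3.01].

INTERFACE

Orientations are given as [roll, pitch, yaw] about the fixed x, y, z axes, in that order (R = Rz(yaw) Ry(pitch) Rx(roll)).
In Python, from workcell import bot gives the robot as it stands.
- The arm moves only by the shell command python3 -m creep 'ROWS' [FORCE]. ROWS is JSON, a list of rows, each an object of numbers: "wx", "wy", "wz": the turn, a rotation vector about the tool's x, y, z in degrees; "tx", "ty", "tz": the shift along the tool's x, y, z in m; "claw": the closure, from 0 (fully open) to 1 (shut). A call has 1 to 8 rows; each row is the pose to reach, as a shift and turn from the pose measured when the call began, along the tool's axes at that moment; what a row does not reach only later rows make up. A row lasts 1/10 s, in which the tool goes at most 50 mm and 8.59 degrees, less where a joint would pass 70% of its speed; a pose out of reach is approached as far as the arm can. A call with a gripper value outside its range is refused whole. The fingers move at their own pace and stop on an object; FORCE is the grip in N (left out, the last holds). Time passes only in rows, so rows that repeat a pose let the fingers close. It gives the time, the measured TCP pose, the force and the opening at its end, in the units of the state.
- bot.observe(): the state, without advancing time (a new reading comes with each control period).
- bot.grab_frame(name): name is "scene" or "top" or "wrist"; returns the picture (480x640x3 uint8, blue, green, red); there is no depth.
- bot.get_calibration(name): a dict with "fx", "fy", "cx", "cy" (pixels), "R" (3x3) and "t" (3): a world point X has camera coordinates R X + t. Camera axes: x right, y down, z forward; pixel columns grow to the right and rows downward; lengths in m; the calibration is good to about 2 mm. A picture is of the moment at which its call begins: read the wrist's pose just before it. get_calibration takes no time and is no camera call; for the wrist camera it gives the pose at the moment of the call.
- bot.job_done(): hands the job in, once; it reports no verdict.
The state is a dict: "clock": time; "qpos": joint angles; "qd": joint speeds; "joint_efforts": joint torques, N m; "position": TCP position; "tool_rot": TCP orientation; "force": force on the tool from outside, world axes, zero at the start; "moment": the same for the moment, N m; "grip_width": finger opening in m.
Only numpy, scipy, OpenCV 4.12 (cv2) and the standard library are available. Lean on these libraries where they do the work, as an engineer would, in place of code of your own. Each camera call takes 0.05 s, during which the arm holds its last target.

## Working session

There is one attempt and no reset: what is moved stays moved. The work goes in short steps, Python scripts to look and compute and a shell command to move; the robot and the scene stay as the last step left them, time stands still between calls to the robot, and variables do not carry over. Pictures are saved under pics/ and viewed, and the job is handed in when it is done.

```bash
ls; mkdir -p pics
python3 - <<'E'
from workcell import bot
import cv2
print(bot.observe())
for n in ("scene","top","wrist"):
    cal=bot.get_calibration(n); print(n,cal)
    cv2.imwrite(f"pics/{n}0.png",bot.grab_frame(n))
E
```

```text
pics
{'clock': 0.0, 'qpos': array([ 1.09978916,  0.52204476, -0.03635546,  1.60002002,  0.02118646,
        1.02109657, -0.11281415]), 'qd': array([ 8.77702807e-04, -4.91397374e-04, -1.03913873e-03, -8.77770525e-04,
       -1.14860371e-03,  9.98199997e-05, -1.42959520e-03]), 'joint_efforts': array([-1.47071820e-03, -9.27112985e+01,  1.97878920e+00, -3.69938993e+01,
        1.76957552e-02,  8.20889894e-03, -2.29555587e-05]), 'position': array([ 0.24368936, -0.57513328,  0.21390196]), 'tool_rot': array([-1.52045565,  1.5696119 ,  2.02193752]), 'force': array([ 0.31160444, -0.52724062, -0.72989974]), 'moment': array([-0.01215305,  0.01649242, -0.00927816]), 'grip_width': 0.08499026991234766}
scene {'fx': 585.2455658820131, 'fy': 585.2455658820131, 'cx': 322.820633693926, 'cy': 237.97354286976417, 'R': array([[ 0.43630726,  0.89969995,  0.01326574],
       [ 0.5355444 , -0.24780714, -0.80733129],
       [-0.72306858,  0.3593489 , -0.58994932]]), 't': array([-0.18062938, -0.23442371,  1.42651171])}
top {'fx': 575.0757762007473, 'fy': 575.0757762007473, 'cx': 319.7571872779691, 'cy': 241.2946096362848, 'R': array([[ 0.00864791, -0.99994011, -0.00670815],
       [-0.99017301, -0.00762666, -0.13963966],
       [ 0.13958014,  0.00784982, -0.99017966]]), 't': array([-0.06191658,  0.57316714,  1.22499376])}
wrist {'fx': 383.2657361806883, 'fy': 383.2657361806883, 'cx': 320.6737167897869, 'cy': 240.72386406366772, 'R': array([[ 0.38954477, -0.9210069 , -0.00107922],
       [-0.87045655, -0.3685466 ,  0.3263109 ],
       [-0.30093233, -0.12617329, -0.94526189]]), 't': array([-0.62458284, -0.04318863,  0.38121807])}
```

View pics/scene0.png

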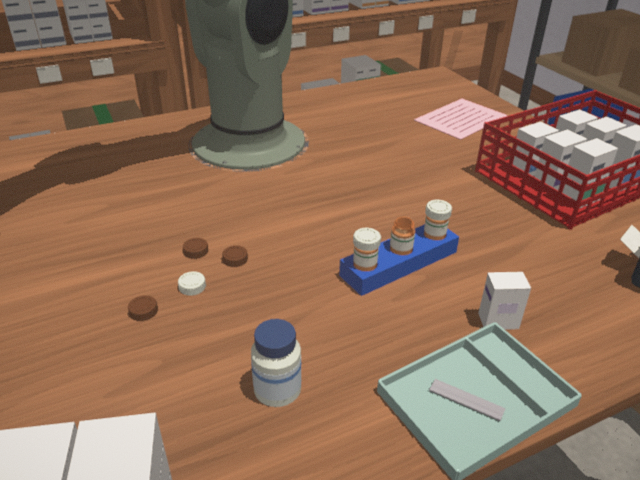

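View pics/top0.png

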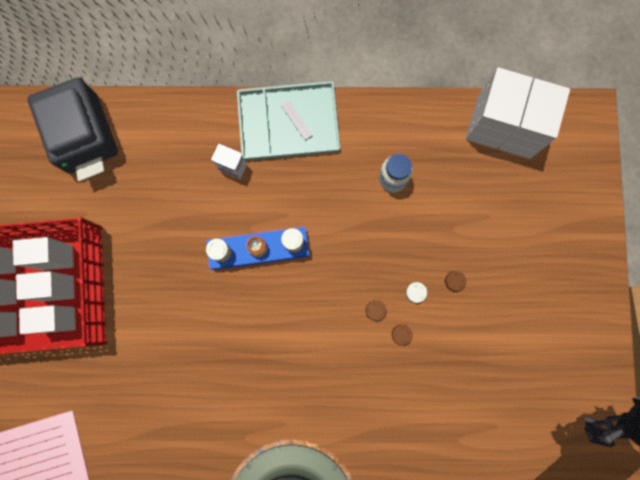

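The scene and top views agree: the white cap is at (417,292) in top and (191,283) in scene, with three brown look-alikes around it. The open vial is in the middle pocket, at (257,246) in top and (402,225) in scene. Next I'll measure them.

```bash
cat > h.py <<'E'
import numpy as np, cv2
def ray(cal,u,v):
    d=np.array([(u-cal['cx'])/cal['fx'],(v-cal['cy'])/cal['fy'],1.])
    R=np.array(cal['R']);t=np.array(cal['t'])
    return -R.T@t, R.T@d
def onplane(cal,u,v,z):
    c,d=ray(cal,u,v); return c+d*(z-c[2])/d[2]
def proj(cal,X):
    p=np.array(cal['R'])@X+np.array(cal['t']); return np.array([cal['fx']*p[0]/p[2]+cal['cx'],cal['fy']*p[1]/p[2]+cal['cy']])
def blobs(m,amin=20):
    n,l,s,c=cv2.connectedComponentsWithStats(m.astype(np.uint8))
    return [(c[i].round(1),s[i]) for i in range(1,n) if s[i,4]>amin]
E
python3 - <<'E'
from h import *
from workcell import bot
for n,boxes in (("top",dict(cap=(400,275,435,310,.016),A=(203,234,234,266,.09),B=(278,225,309,255,.09))),("scene",dict(cap=(172,268,210,298,.016)))):
    im=cv2.imread(f"pics/{n}0.png"); cal=bot.get_calibration(n)
    hsv=cv2.cvtColor(im,cv2.COLOR_BGR2HSV)
    for k,(x0,y0,x1,y1,z) in boxes.items():
        h=hsv[y0:y1,x0:x1]; m=(h[...,1]<90)&(h[...,2]>130)
        for c,s in blobs(m):
            u,v=c+[x0,y0]; print(n,k,c+[x0,y0],s,onplane(cal,u,v,z).round(4))
    m=(hsv[...,0]>108)&(hsv[...,0]<128)&(hsv[...,1]>150)&(hsv[...,2]>90)
    for c,s in blobs(m,300): print(n,'blue',c,s,onplane(cal,*c,.036).round(4))
    x=dict(top=(257,246),scene=(403,223))[n]
    print(n,'mouth',onplane(cal,*x,.092).round(4))
    x0,y0=x[0]-50,x[1]-45
    cv2.imwrite(f"pics/{n}0z.png",cv2.resize(im[y0:y0+80,x0:x0+110],None,fx=7,fy=7,interpolation=cv2.INTER_CUBIC))
E
```

```text
top cap [416.3 292. ] [  6   7  22  22 370] [ 0.4654 -0.2716  0.016 ]
top A [216.3 248.3] [  3   1  28  31 440] [0.55   0.1606 0.09  ]
top B [291.8 237.7] [  0   1  29  24 428] [0.5738 0.0016 0.09  ]
top blue [258.7 250.8] [ 210  228   98   41 1432] [0.552  0.0771 0.036 ]
top mouth [0.5553 0.0745 0.092 ]
scene cap [192.  282.5] [  6   3  28  25 539] [ 0.4746 -0.2721  0.016 ]
scene blue [412.  254.1] [ 351  230  107   50 1421] [0.585  0.0883 0.036 ]
scene mouth [0.5645 0.0766 0.092 ]
```

View pics/top0z.png

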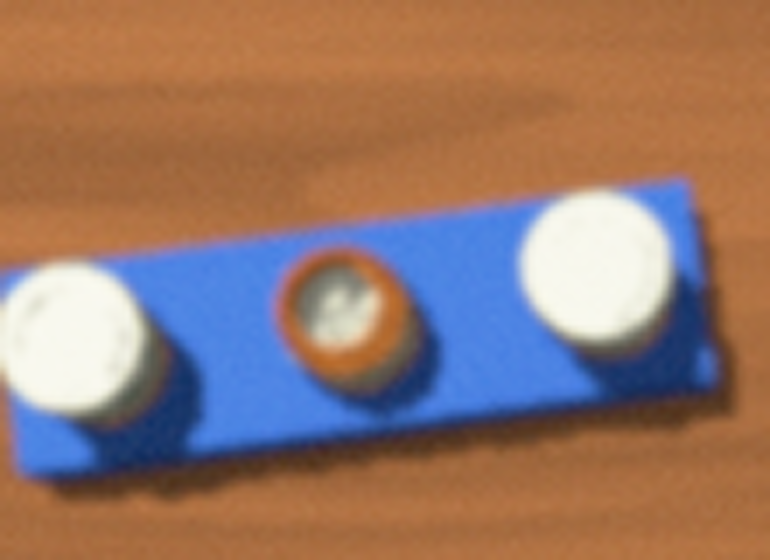

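View pics/wrist0.png

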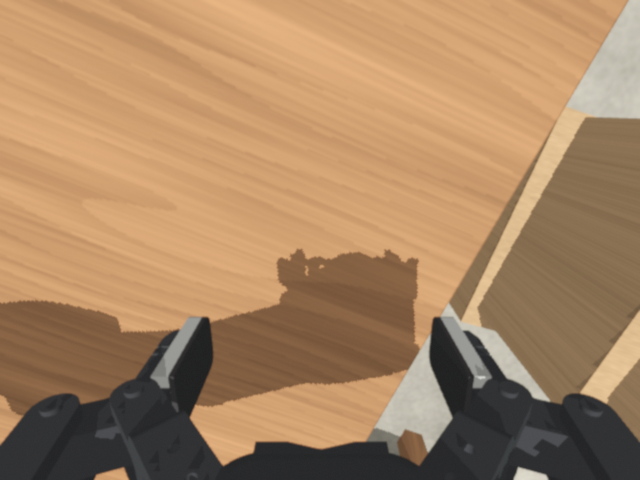

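The mouth rim centre is at about (255.3,245.3) in the top image, in the middle pocket. The wrist view so far shows only the open fingers over bare counter. Next I'll work out the approach.

```bash
cat >> h.py <<'E'
from scipy.spatial.transform import Rotation as Ro
def pose(bot):
    o=bot.observe(); return o, np.array(o['position']), Ro.from_euler('xyz',o['tool_rot']).as_matrix()
def plan(bot,target,jaw):
    """tool x down, tool y along horizontal jaw (sign nearest)"""
    o,p,R=pose(bot); jaw=np.append(jaw/np.linalg.norm(jaw),0)
    if jaw@R[:,1]<0: jaw=-jaw
    x=np.array([0,0,-1.]); T=np.column_stack([x,jaw,np.cross(x,jaw)])
    print('t',round(o['clock'],2),'pos',p.round(4),'shift',(R.T@(np.array(target)-p)).round(4),'turn',np.degrees(Ro.from_matrix(R.T@T).as_rotvec()).round(2),'q',np.array(o['qpos']).round(2),'F',np.array(o['force']).round(2),'w',round(o['grip_width'],4))
    print(R.round(3))
E
python3 - <<'E'
from h import *
from workcell import bot
cal=bot.get_calibration('top'); print(onplane(cal,255.3,245.3,.092))
A=np.array([.55,.1606]);B=np.array([.5738,.0016]);print((A+B)/2)
r=A-B;plan(bot,[.47,-.272,.15],np.array([r[1],-r[0]]))
plan(bot,[.47,-.272,.15],r)
w=bot.get_calibration('wrist');o,p,R=pose(bot)
c=-w['R'].T@w['t'];print('cam in tool',R.T@(c-p),'optical axis in tool',R.T@w['R'][2])
E
```

```text
[0.55675231 0.07815725 0.092     ]
[0.5619 0.0811]
t 0.15 pos [ 0.2437 -0.5752  0.214 ] shift [ 0.0642 -0.1909 -0.3267] turn [-7.555e+01 -3.000e-02  5.000e-02] q [ 1.1   0.52 -0.04  1.6   0.02  1.02 -0.11] F [-0.22  0.23  0.6 ] w 0.085
[[-0.     0.39  -0.921]
 [ 0.001 -0.921 -0.39 ]
 [-1.    -0.001  0.   ]]
t 0.15 pos [ 0.2437 -0.5752  0.214 ] shift [ 0.0642 -0.1909 -0.3267] turn [1.445e+01 1.000e-02 5.000e-02] q [ 1.1   0.52 -0.04  1.6   0.02  1.02 -0.11] F [-0.22  0.23  0.6 ] w 0.085
[[-0.     0.39  -0.921]
 [ 0.001 -0.921 -0.39 ]
 [-1.    -0.001  0.   ]]
cam in tool [-0.15980474  0.00019912 -0.08318567] optical axis in tool [ 9.45288980e-01 -2.57652897e-04  3.26234084e-01]
```

```bash
python3 -m creep '[{"ty":-0.024,"tz":-0.041,"tx":0.008,"wx":-8},{"ty":-0.048,"tz":-0.082,"tx":0.016,"wx":-16},{"ty":-0.072,"tz":-0.123,"tx":0.024,"wx":-24},{"ty":-0.096,"tz":-0.164,"tx":0.032,"wx":-32},{"ty":-0.120,"tz":-0.205,"tx":0.040,"wx":-40},{"ty":-0.144,"tz":-0.246,"tx":0.048,"wx":-48},{"ty":-0.168,"tz":-0.287,"tx":0.056,"wx":-56},{"ty":-0.191,"tz":-0.327,"tx":0.064,"wx":-64}]' 40
python3 - <<'E'
from h import *
from workcell import bot
plan(bot,[.47,-.272,.15],np.array([.989,.148]))
E
```

```text
t 0.15 pos [ 0.2437 -0.5752  0.214 ] shift [ 0.0642 -0.1909 -0.3267] turn [-7.555e+01 -3.000e-02  5.000e-02] q [ 1.1   0.52 -0.04  1.6   0.02  1.02 -0.11] F [-0.22  0.23  0.6 ] w 0.085
[[-0.     0.39  -0.921]
 [ 0.001 -0.921 -0.39 ]
 [-1.    -0.001  0.   ]]$[0]: bad value
```

```bash
python3 -m creep '[{"wx":-8,"wy":0,"wz":0,"tx":0.008,"ty":-0.024,"tz":-0.041,"claw":0},{"wx":-16,"wy":0,"wz":0,"tx":0.016,"ty":-0.048,"tz":-0.082,"claw":0},{"wx":-24,"wy":0,"wz":0,"tx":0.024,"ty":-0.072,"tz":-0.123,"claw":0},{"wx":-32,"wy":0,"wz":0,"tx":0.032,"ty":-0.096,"tz":-0.164,"claw":0},{"wx":-40,"wy":0,"wz":0,"tx":0.040,"ty":-0.120,"tz":-0.205,"claw":0},{"wx":-48,"wy":0,"wz":0,"tx":0.048,"ty":-0.144,"tz":-0.246,"claw":0},{"wx":-56,"wy":0,"wz":0,"tx":0.056,"ty":-0.168,"tz":-0.287,"claw":0},{"wx":-64,"wy":0,"wz":0,"tx":0.064,"ty":-0.191,"tz":-0.327,"claw":0}]' 40
python3 - <<'E'
from h import *
from workcell import bot
plan(bot,[.47,-.272,.15],np.array([.989,.148]))
E
```

```text
clock: 0.95
position: [0.4711, -0.27, 0.15]
tool_rot: [-2.749, 1.57, 1.917]
force: [-0.3, -1.5, 0.1]
grip_width: 0.0856
t 0.95 pos [ 0.4711 -0.27    0.15  ] shift [-0.    -0.001  0.002] turn [-1.122e+01 -4.000e-02  1.000e-02] q [ 0.69  0.49 -0.37  1.87  0.24  0.83  0.15] F [-0.32 -1.55  0.13] w 0.0856
[[-0.     0.999 -0.047]
 [ 0.001 -0.047 -0.999]
 [-1.    -0.    -0.001]]
```

```bash
python3 -m creep '[{"wx":-6,"wy":0,"wz":0,"tx":0,"ty":-0.001,"tz":0.002,"claw":0},{"wx":-11.2,"wy":0,"wz":0,"tx":0,"ty":-0.001,"tz":0.002,"claw":0},{"wx":-11.2,"wy":0,"wz":0,"tx":0,"ty":-0.001,"tz":0.002,"claw":0}]'
python3 - <<'E'
from h import *
from workcell import bot
plan(bot,[.47,-.272,.15],np.array([.989,.148]))
cal=bot.get_calibration('wrist'); im=bot.grab_frame('wrist'); cv2.imwrite('pics/w1.png',im); np.savez('w1.npz',**cal)
hsv=cv2.cvtColor(im,cv2.COLOR_BGR2HSV); m=(hsv[...,1]<70)&(hsv[...,2]>150)
for c,s in blobs(m,200): print(c,s,onplane(cal,*c,.016).round(4))
E
```

```text
clock: 1.25
position: [0.47, -0.2718, 0.1497]
tool_rot: [-2.81, 1.57, 2.053]
force: [-0.3, -0.0, -0.3]
grip_width: 0.0855
t 1.25 pos [ 0.47   -0.2718  0.1497] shift [-0.0003 -0.      0.0002] turn [ 0.1  -0.07  0.02] q [ 0.73  0.5  -0.42  1.86  0.27  0.83  0.32] F [-0.32 -0.03 -0.32] w 0.0855
[[-0.001  0.989  0.15 ]
 [ 0.001  0.15  -0.989]
 [-1.    -0.    -0.001]]
[315.3 217. ] [ 287  188   58   59 2593] [ 0.4643 -0.27    0.016 ]
[634.8 422.1] [626 407  14  32 235] [ 0.7992 -0.4269  0.016 ]
```

View pics/w1.png

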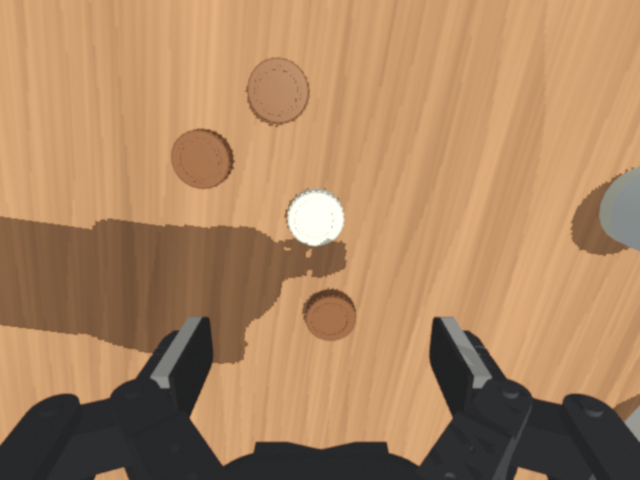

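The white cap is at (315,217) in the wrist view. That puts it at (0.464,-0.270), against (0.465,-0.272) from the top view, and its 58 px width is about 45 mm, as it should be. Descending now.

Run:
```python
from h import *
from workcell import bot
plan(bot,[.4645,-.2705,.020],np.array([.989,.148]))
```

```text
t 1.3 pos [ 0.4699 -0.272   0.1498] shift [ 0.1298 -0.005  -0.0022] turn [-0.15 -0.06  0.02] q [ 0.73  0.5  -0.42  1.86  0.27  0.83  0.32] F [-0.4   0.1   0.09] w 0.0854
[[-0.     0.989  0.145]
 [ 0.001  0.145 -0.989]
 [-1.    -0.    -0.001]]
```

```bash
python3 -m creep '[{"wx":0,"wy":0,"wz":0,"tx":0.03,"ty":-0.005,"tz":-0.002,"claw":0},{"wx":0,"wy":0,"wz":0,"tx":0.06,"ty":-0.005,"tz":-0.002,"claw":0},{"wx":0,"wy":0,"wz":0,"tx":0.09,"ty":-0.005,"tz":-0.002,"claw":0},{"wx":0,"wy":0,"wz":0,"tx":0.11,"ty":-0.005,"tz":-0.002,"claw":0},{"wx":0,"wy":0,"wz":0,"tx":0.122,"ty":-0.005,"tz":-0.002,"claw":0},{"wx":0,"wy":0,"wz":0,"tx":0.129,"ty":-0.005,"tz":-0.002,"claw":0},{"wx":0,"wy":0,"wz":0,"tx":0.13,"ty":-0.005,"tz":-0.002,"claw":0}]'
python3 - <<'E'
from h import *
from workcell import bot
plan(bot,[.4645,-.2705,.020],np.array([.989,.148]))
cv2.imwrite('pics/w2.png',bot.grab_frame('wrist'))
E
```

```text
clock: 2.0
position: [0.4645, -0.2707, 0.0196]
tool_rot: [-2.645, 1.569, 2.213]
force: [0.6, -0.3, -0.1]
grip_width: 0.0853
t 2.0 pos [ 0.4645 -0.2707  0.0196] shift [-0.0004  0.     -0.0002] turn [-0.21 -0.07  0.04] q [ 0.65  0.69 -0.33  1.95  0.39  0.56  0.21] F [ 0.57 -0.31 -0.08] w 0.0853
[[-0.001  0.99   0.144]
 [ 0.001  0.144 -0.99 ]
 [-1.    -0.001 -0.001]]
```

View pics/w2.png

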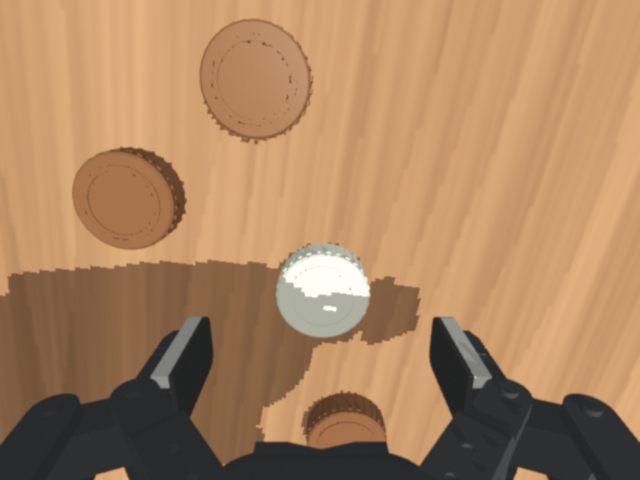

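Run:
```python
from h import *
from workcell import bot
cal=bot.get_calibration('wrist');o,p,R=pose(bot)
print(onplane(cal,323,293,.016), proj(cal,np.array([.4645,-.2705,.016])), proj(cal,p), [proj(cal,p+R@np.array([dx,0.0425,dz])).round() for dx in (0.004,-.02) for dz in(-.011,.011)])
```

```text
[ 0.46476609 -0.26984084  0.016     ] [322.24315489 294.16500957] [322.62374143 298.73021891] [array([414., 273.]), array([410., 315.]), array([427., 298.]), array([423., 344.])]
```

The cap is at (323,292) in the wrist view, within 1 mm of the TCP. The visible fingertips look higher than I expected, so I'll close only partway and look.

```bash
python3 -m creep '[{"wx":0,"wy":0,"wz":0,"tx":0,"ty":0,"tz":-0.001,"claw":0.4},{"wx":0,"wy":0,"wz":0,"tx":0,"ty":0,"tz":-0.001,"claw":0.4},{"wx":0,"wy":0,"wz":0,"tx":0,"ty":0,"tz":-0.001,"claw":0.4}]' 40
python3 - <<'E'
from h import *
from workcell import bot
plan(bot,[.4645,-.2705,.020],np.array([.989,.148]))
cv2.imwrite('pics/w3.png',bot.grab_frame('wrist'))
cv2.imwrite('pics/s3.png',cv2.resize(bot.grab_frame('scene')[180:330,90:290],None,fx=4,fy=4))
E
```

```text
clock: 2.35
position: [0.4648, -0.27, 0.0206]
tool_rot: [2.015, 1.57, 0.589]
force: [-0.2, 0.2, 0.0]
grip_width: 0.0514
t 2.35 pos [ 0.4648 -0.27    0.0206] shift [ 0.0006 -0.0004  0.0004] turn [-0.21 -0.02 -0.03] q [ 0.65  0.69 -0.33  1.95  0.39  0.56  0.21] F [-0.16  0.16  0.05] w 0.0514
[[ 0.001  0.99   0.144]
 [ 0.     0.144 -0.99 ]
 [-1.     0.001 -0.   ]]
```

View pics/w3.png

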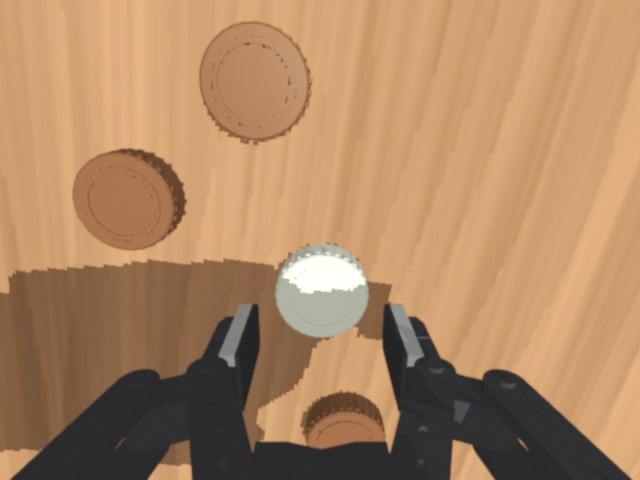

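View pics/s3.png

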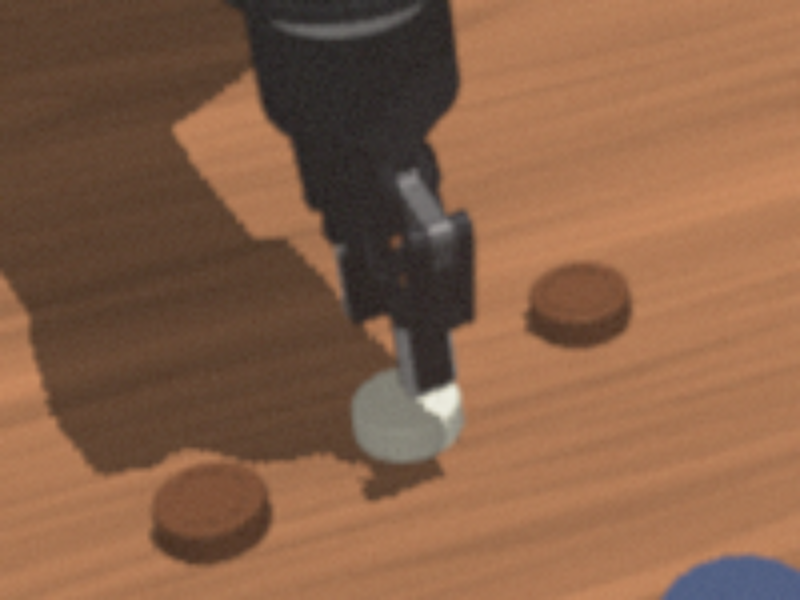

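Run:
```python
from h import *
from workcell import bot
cal=bot.get_calibration('scene');o,p,R=pose(bot)
for z in (0.005,.02,.035): print(z,proj(cal,p+R@np.array([0,.027,0])*[1,1,0]+[0,0,z-p[2]]), proj(cal,p+R@np.array([0,-.027,0])*[1,1,0]+[0,0,z-p[2]]))
w=bot.get_calibration('wrist')
for dx in (.017,.0,-.017,-.034): print(dx,proj(w,p+R@np.array([dx,.0257,-.011])),proj(w,p+R@np.array([dx,.0257,.011])))
```

```text
0.005 [199.14960056 292.50358223] [185.94044371 275.0818061 ]
0.02 [198.13493447 285.65077963] [184.84521474 268.32041661]
0.035 [197.10146325 278.67097183] [183.73042163 261.438248  ]
0.017 [374.0535212  262.91754226] [372.14806638 302.38328922]
0.0 [378.94683482 277.10980589] [376.68015845 319.5035816 ]
-0.017 [384.83161904 294.17766938] [382.09083358 339.94278248]
-0.034 [392.04317677 315.09362455] [388.66299398 364.76957456]
```

Two cameras agree that the fingertips really stand about 35–40 mm above the counter, higher than the tool data implies. I'll test this by closing in place. If the pads are where the data says, they stop at 45 mm. If they are higher, they pass freely above the cap.

```bash
python3 -m creep '[{"wx":0,"wy":0,"wz":0,"tx":0,"ty":0,"tz":0,"claw":0.55},{"wx":0,"wy":0,"wz":0,"tx":0,"ty":0,"tz":0,"claw":0.55},{"wx":0,"wy":0,"wz":0,"tx":0,"ty":0,"tz":0,"claw":0.55}]' 20
python3 - <<'E'
from h import *
from workcell import bot
plan(bot,[.4645,-.2705,.020],np.array([.989,.148]))
cv2.imwrite('pics/w4.png',bot.grab_frame('wrist'))
E
```

```text
clock: 2.75
position: [0.4647, -0.27, 0.0204]
tool_rot: [2.695, 1.57, 1.269]
force: [0.2, 0.1, 0.4]
grip_width: 0.0382
t 2.75 pos [ 0.4647 -0.27    0.0204] shift [ 0.0004 -0.0003  0.0005] turn [-0.2  -0.03 -0.01] q [ 0.65  0.69 -0.33  1.95  0.39  0.56  0.21] F [0.18 0.08 0.45] w 0.0382
[[ 0.     0.99   0.144]
 [ 0.001  0.144 -0.99 ]
 [-1.     0.    -0.   ]]
```

View pics/w4.png

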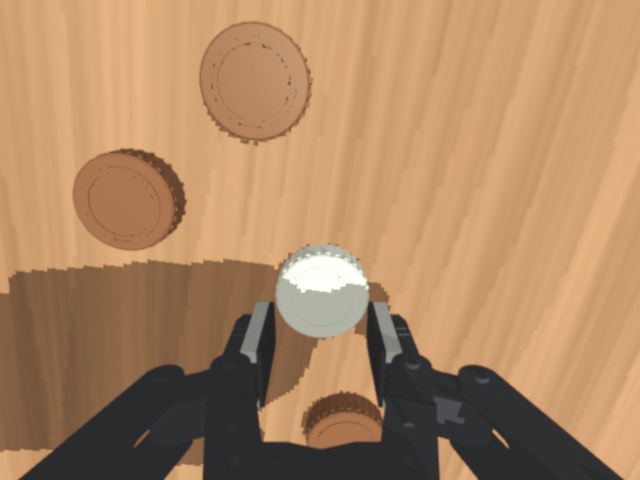

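The fingers passed over the cap freely at 38 mm, so the tips really are about 18–20 mm behind the stated TCP. I'll go by the cameras and lower in stages while watching the force.

```bash
python3 -m creep '[{"wx":0,"wy":0,"wz":0,"tx":0,"ty":0,"tz":0,"claw":0.3},{"wx":0,"wy":0,"wz":0,"tx":0,"ty":0,"tz":0,"claw":0.3},{"wx":0,"wy":0,"wz":0,"tx":0,"ty":0,"tz":0,"claw":0.3},{"wx":0,"wy":0,"wz":0,"tx":0.006,"ty":0,"tz":0,"claw":0.3},{"wx":0,"wy":0,"wz":0,"tx":0.012,"ty":0,"tz":0,"claw":0.3},{"wx":0,"wy":0,"wz":0,"tx":0.018,"ty":0,"tz":0,"claw":0.3},{"wx":0,"wy":0,"wz":0,"tx":0.02,"ty":0,"tz":0,"claw":0.3}]' 40
python3 - <<'E'
from h import *
from workcell import bot
plan(bot,[.4645,-.2705,.020],np.array([.989,.148]))
cv2.imwrite('pics/w5.png',bot.grab_frame('wrist'))
cv2.imwrite('pics/s5.png',cv2.resize(bot.grab_frame('scene')[180:330,90:290],None,fx=4,fy=4))
E
```

```text
clock: 3.5
position: [0.4643, -0.2697, -0.0006]
tool_rot: [-2.613, 1.569, 2.245]
force: [-0.8, 0.1, 0.2]
grip_width: 0.0599
t 3.5 pos [ 0.4643 -0.2697 -0.0006] shift [-0.0206  0.0001  0.0008] turn [-0.2  -0.07  0.04] q [ 0.64  0.73 -0.3   1.95  0.41  0.52  0.19] F [-0.81  0.12  0.2 ] w 0.0599
[[-0.001  0.989  0.145]
 [ 0.001  0.145 -0.989]
 [-1.    -0.001 -0.001]]
```

View pics/w5.png

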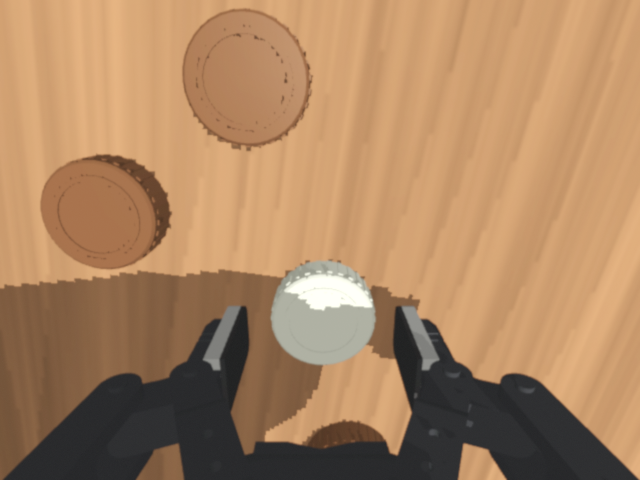

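View pics/s5.png

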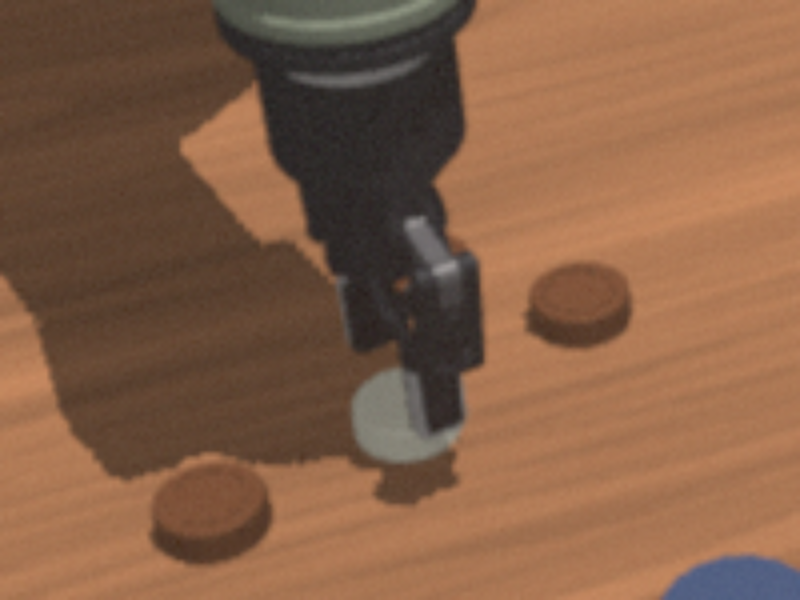

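```bash
python3 -m creep '[{"wx":0,"wy":0,"wz":0,"tx":0.005,"ty":0,"tz":0,"claw":0.3},{"wx":0,"wy":0,"wz":0,"tx":0.009,"ty":0,"tz":0,"claw":0.3},{"wx":0,"wy":0,"wz":0,"tx":0.012,"ty":0,"tz":0,"claw":0.3},{"wx":0,"wy":0,"wz":0,"tx":0.012,"ty":0,"tz":0,"claw":0.3}]' 40
python3 - <<'E'
from h import *
from workcell import bot
plan(bot,[.4645,-.2705,.020],np.array([.989,.148]))
cv2.imwrite('pics/w6.png',bot.grab_frame('wrist'))
cv2.imwrite('pics/s6.png',cv2.resize(bot.grab_frame('scene')[180:330,90:290],None,fx=4,fy=4))
E
```

```text
clock: 4.0
position: [0.4642, -0.2696, -0.0126]
tool_rot: [-2.53, 1.569, 2.328]
force: [0.4, -0.3, -0.4]
grip_width: 0.0598
t 4.0 pos [ 0.4642 -0.2696 -0.0126] shift [-0.0326  0.0001  0.0009] turn [-0.19 -0.08  0.05] q [ 0.63  0.75 -0.29  1.96  0.42  0.5   0.18] F [ 0.37 -0.34 -0.45] w 0.0598
[[-0.001  0.989  0.145]
 [ 0.001  0.145 -0.989]
 [-1.    -0.001 -0.001]]
```

View pics/w6.png

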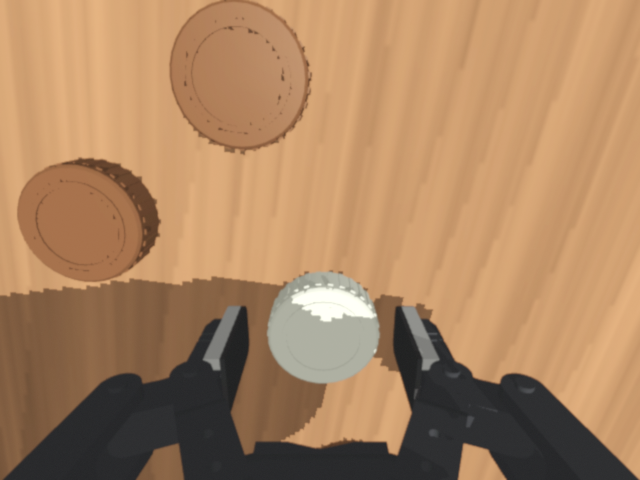

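View pics/s6.png

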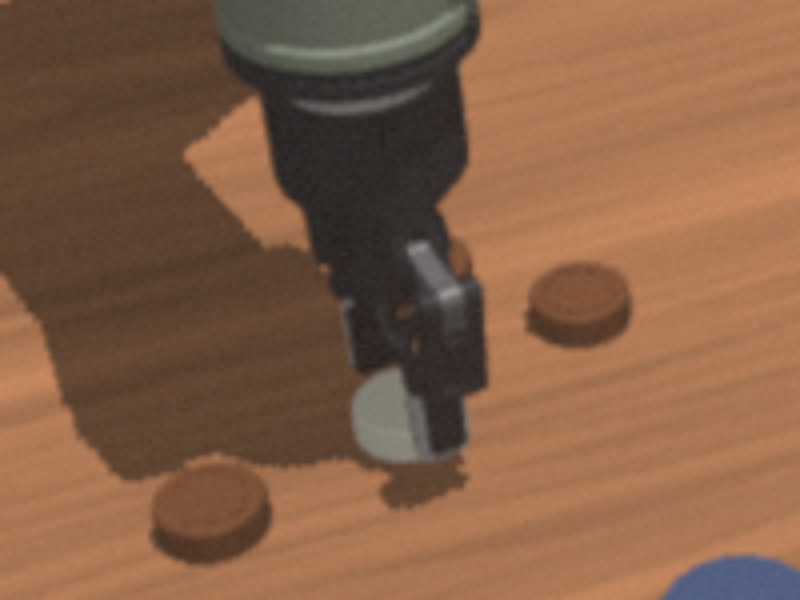

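The fingers straddle the cap, whose top centre is at (323,328), with the pads level with it and tips about 8 mm up. Grasping.

```bash
python3 -m creep '[{"wx":0,"wy":0,"wz":0,"tx":0.002,"ty":0,"tz":0,"claw":0.3},{"wx":0,"wy":0,"wz":0,"tx":0.002,"ty":0,"tz":0,"claw":0.45},{"wx":0,"wy":0,"wz":0,"tx":0.002,"ty":0,"tz":0,"claw":0.6},{"wx":0,"wy":0,"wz":0,"tx":0.002,"ty":0,"tz":0,"claw":0.8},{"wx":0,"wy":0,"wz":0,"tx":0.002,"ty":0,"tz":0,"claw":0.8},{"wx":0,"wy":0,"wz":0,"tx":0.002,"ty":0,"tz":0,"claw":0.8}]' 50
python3 - <<'E'
from h import *
from workcell import bot
plan(bot,[.4645,-.2705,.020],np.array([.989,.148]))
E
```

```text
clock: 4.7
position: [0.4645, -0.2697, -0.0138]
tool_rot: [-2.657, 1.57, 2.201]
force: [-1.8, 1.4, 8.4]
grip_width: 0.0432
t 4.7 pos [ 0.4645 -0.2697 -0.0138] shift [-0.0338 -0.0001  0.0007] turn [-0.2  -0.05  0.03] q [ 0.63  0.75 -0.29  1.96  0.42  0.5   0.18] F [-1.81  1.35  8.45] w 0.0432
[[-0.001  0.989  0.145]
 [ 0.001  0.145 -0.989]
 [-1.    -0.    -0.001]]
```

```bash
python3 -m creep '[{"wx":0,"wy":0,"wz":0,"tx":-0.01,"ty":0,"tz":0,"claw":0.8},{"wx":0,"wy":0,"wz":0,"tx":-0.035,"ty":0,"tz":0,"claw":0.8},{"wx":0,"wy":0,"wz":0,"tx":-0.07,"ty":0,"tz":0,"claw":0.8},{"wx":0,"wy":0,"wz":0,"tx":-0.105,"ty":0,"tz":0,"claw":0.8},{"wx":0,"wy":0,"wz":0,"tx":-0.13,"ty":0,"tz":0,"claw":0.8},{"wx":0,"wy":0,"wz":0,"tx":-0.14,"ty":0,"tz":0,"claw":0.8}]'
python3 - <<'E'
from h import *
from workcell import bot
plan(bot,[.5565,.035,.126],np.array([.989,.148]))
cv2.imwrite('pics/w7.png',bot.grab_frame('wrist'))
E
```

```text
clock: 5.3
position: [0.4654, -0.2704, 0.1292]
tool_rot: [1.029, 1.568, -0.397]
force: [-0.3, 0.3, -1.0]
grip_width: 0.0433
t 5.3 pos [ 0.4654 -0.2704  0.1292] shift [ 0.0031  0.1342 -0.289 ] turn [-0.21  0.08 -0.13] q [ 0.72  0.52 -0.41  1.89  0.29  0.78  0.3 ] F [-0.35  0.3  -1.02] w 0.0433
[[ 0.002  0.99   0.144]
 [-0.001  0.144 -0.99 ]
 [-1.     0.002  0.001]]
```

View pics/w7.png

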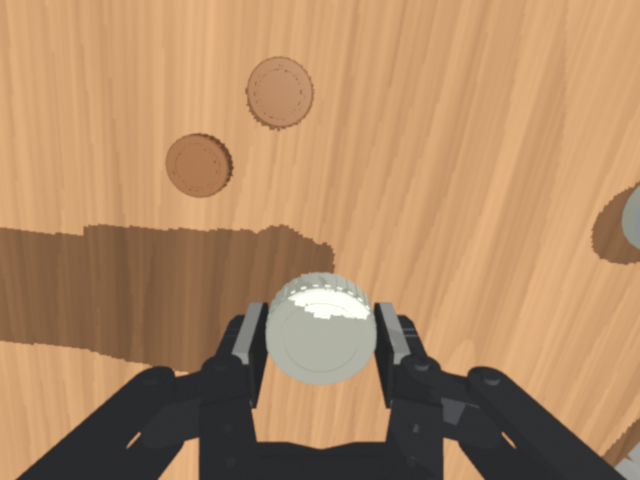

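The cap is held level between the pads, with its top centre at about (321,330). I'll carry it to just short of the vial and measure the mouth with the wrist camera.

```bash
python3 -m creep '[{"wx":0,"wy":0,"wz":0,"tx":0,"ty":0.014,"tz":-0.03,"claw":0.8},{"wx":0,"wy":0,"wz":0,"tx":0,"ty":0.033,"tz":-0.07,"claw":0.8},{"wx":0,"wy":0,"wz":0,"tx":0,"ty":0.052,"tz":-0.111,"claw":0.8},{"wx":0,"wy":0,"wz":0,"tx":0,"ty":0.071,"tz":-0.152,"claw":0.8},{"wx":0,"wy":0,"wz":0,"tx":0,"ty":0.09,"tz":-0.193,"claw":0.8},{"wx":0,"wy":0,"wz":0,"tx":0,"ty":0.109,"tz":-0.234,"claw":0.8},{"wx":0,"wy":0,"wz":0,"tx":0,"ty":0.125,"tz":-0.27,"claw":0.8},{"wx":0,"wy":0,"wz":0,"tx":0,"ty":0.134,"tz":-0.289,"claw":0.8}]'
python3 -m creep '[{"wx":0,"wy":0,"wz":0,"tx":0,"ty":0,"tz":0,"claw":0.8},{"wx":0,"wy":0,"wz":0,"tx":0,"ty":0,"tz":0,"claw":0.8}]'
python3 - <<'E'
from h import *
from workcell import bot
plan(bot,[.5565,.035,.126],np.array([.989,.148]))
cal=bot.get_calibration('wrist');o,p,R=pose(bot)
im=bot.grab_frame('wrist');cv2.imwrite('pics/w8.png',im)
np.savez('w8.npz',p=p,Rt=R,**{k:np.array(v) for k,v in cal.items()})
print(proj(cal,np.array([.5567,.078,.092])),proj(cal,p+R@np.array([-.0298,0,0])))
E
```

```text
clock: 6.15
position: [0.5563, 0.0388, 0.1283]
tool_rot: [1.406, 1.569, -0.016]
force: [0.1, -1.0, 0.7]
grip_width: 0.0432
clock: 6.35
position: [0.5557, 0.039, 0.1275]
tool_rot: [0.821, 1.571, -0.6]
force: [-0.3, -0.5, -0.6]
grip_width: 0.043
t 6.35 pos [0.5557 0.039  0.1275] shift [0.0015 0.0002 0.0041] turn [ 0.06  0.01 -0.01] q [ 0.14  0.55 -0.43  1.84  0.31  0.81 -0.31] F [-0.29 -0.51 -0.61] w 0.043
[[ 0.     0.989  0.149]
 [-0.     0.149 -0.989]
 [-1.     0.     0.   ]]
[335.47450988 200.53558916] [323.05761621 334.46136864]
```

View pics/w8.png

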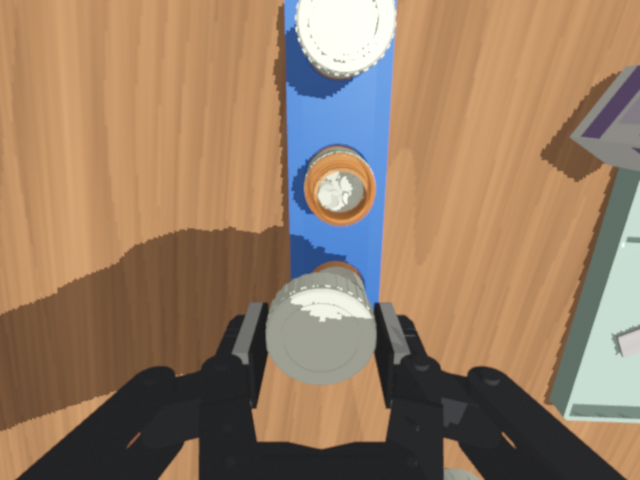

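Run:
```python
from h import *
im=cv2.imread('pics/w8.png')
cv2.imwrite('pics/w8z.png',cv2.resize(im[135:245,290:400],None,fx=5.4,fy=5.4,interpolation=cv2.INTER_CUBIC))
cv2.imwrite('pics/w8c.png',cv2.resize(im[260:400,240:400],None,fx=4,fy=4,interpolation=cv2.INTER_CUBIC))
```

```text
(no output)
```

View pics/w8z.png

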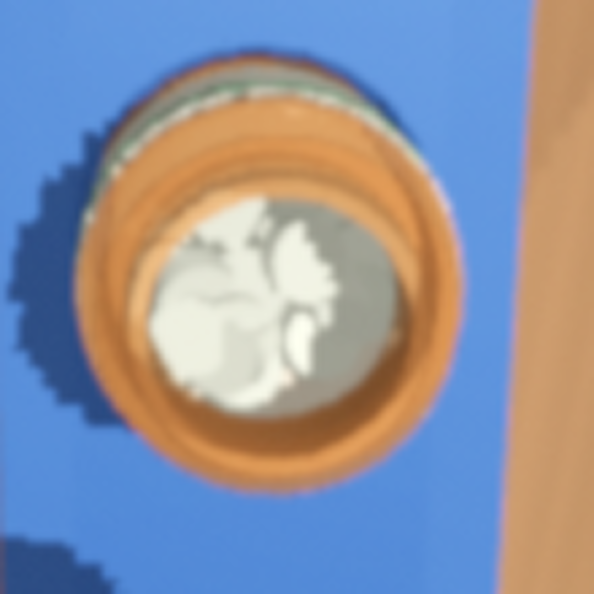

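View pics/w8c.png

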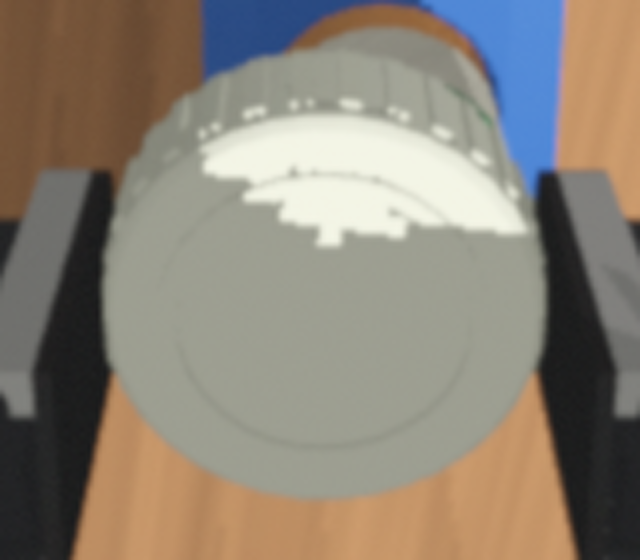

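Run:
```python
from h import *
cal=dict(np.load('w8.npz'))
a=np.linspace(0,2*np.pi,73)
for r,z in ((.015,.092),(.018,.087),(.020,.077),(.02,.044)):
    P=np.array([proj(cal,np.array([.5567+r*np.cos(t),.078+r*np.sin(t),z])) for t in a])
    b=(P-[290,135])*5.4
    print(r,z,b.min(0).round(),b.max(0).round(),'c',((b.min(0)+b.max(0))/2).round())
c=[(272,310),(270,316),(268.5,310)]
for x in c:
    u=np.array(x)/5.4+[290,135]; print(u,onplane(cal,*u,.092).round(4))
# cap top ellipse: left 103 right 545 bottom 497 ; crop scale4 off 240,260
p,R=cal['p'],cal['Rt']
for dz in (-.002,0,.002):
  P=np.array([proj(cal,p+R@np.array([-.0298,.0225*np.cos(t),dz+.0225*np.sin(t)])) for t in a]); b=(P-[240,260])*4
  print('cap',dz,b.min(0).round(),b.max(0).round())
```

```text
0.015 0.092 [ 90. 198.] [401. 503.] c [246. 350.]
0.018 0.087 [ 61. 158.] [426. 517.] c [244. 337.]
0.02 0.077 [ 47. 124.] [434. 506.] c [240. 315.]
0.02 0.044 [62. 89.] [400. 426.] c [231. 257.]
[340.37037037 192.40740741] [0.5585 0.0826 0.092 ]
[340.         193.51851852] [0.5584 0.082  0.092 ]
[339.72222222 192.40740741] [0.5582 0.0826 0.092 ]
cap -0.002 [101.  69.] [563. 471.]
cap 0 [102.  89.] [562. 488.]
cap 0.002 [103. 108.] [561. 504.]
```

The vial's outline measures out at a mouth of about (0.559,0.081). The closed vials' midpoint, (0.562,0.081), agrees to within 3 mm. I'll move over the mouth, stop just above it, and check the alignment from all cameras.

Run:
```python
from h import *
from workcell import bot
plan(bot,[.559,.0812,.094],np.array([.989,.148]))
```

```text
t 6.4 pos [0.5557 0.0379 0.1276] shift [ 0.0336  0.0096 -0.0424] turn [-0.04  0.04 -0.02] q [ 0.14  0.55 -0.43  1.84  0.31  0.81 -0.31] F [-0.17  0.37 -0.73] w 0.0436
[[ 0.     0.989  0.147]
 [-0.001  0.147 -0.989]
 [-1.     0.     0.001]]
```

```bash
python3 -m creep '[{"wx":0,"wy":0,"wz":0,"tx":0,"ty":0.005,"tz":-0.022,"claw":0.8},{"wx":0,"wy":0,"wz":0,"tx":0,"ty":0.01,"tz":-0.043,"claw":0.8},{"wx":0,"wy":0,"wz":0,"tx":0,"ty":0.01,"tz":-0.043,"claw":0.8},{"wx":0,"wy":0,"wz":0,"tx":0.015,"ty":0.01,"tz":-0.043,"claw":0.8},{"wx":0,"wy":0,"wz":0,"tx":0.027,"ty":0.01,"tz":-0.043,"claw":0.8},{"wx":0,"wy":0,"wz":0,"tx":0.027,"ty":0.01,"tz":-0.043,"claw":0.8},{"wx":0,"wy":0,"wz":0,"tx":0.027,"ty":0.01,"tz":-0.043,"claw":0.8}]'
python3 - <<'E'
from h import *
from workcell import bot
P=[]
for n,(x0,y0,s) in dict(wrist=(190,220,4),top=(197,205,7),scene=(340,165,6)).items():
    o,p,R=pose(bot); P.append(p)
    cal=bot.get_calibration(n)
    im=bot.grab_frame(n); cv2.imwrite(f'pics/{n}9.png',im)
    np.savez(f'{n}9.npz',p=p,Rt=R,**{k:np.array(v) for k,v in cal.items()})
    w,h=dict(wrist=(200,150),top=(110,80),scene=(130,95))[n]
    cv2.imwrite(f'pics/{n}9z.png',cv2.resize(im[y0:y0+h,x0:x0+w],None,fx=s,fy=s,interpolation=cv2.INTER_CUBIC))
print(np.array(P).round(5)); plan(bot,[.559,.0812,.094],np.array([.989,.148]))
E
```

```text
clock: 7.1
position: [0.559, 0.0811, 0.1]
tool_rot: [-0.853, 1.57, -2.277]
force: [-0.2, 0.1, -0.3]
grip_width: 0.0434
[[0.55901 0.08113 0.10004]
 [0.55931 0.08142 0.10053]
 [0.55947 0.08158 0.1008 ]]
t 7.25 pos [0.5595 0.0817 0.1009] shift [ 0.0069 -0.0006  0.0004] turn [-0.05  0.04 -0.04] q [ 0.05  0.6  -0.42  1.84  0.34  0.77 -0.4 ] F [ 0.47  0.22 -0.15] w 0.0435
[[ 0.001  0.989  0.147]
 [-0.001  0.147 -0.989]
 [-1.     0.001  0.001]]
```

View pics/scene9z.png

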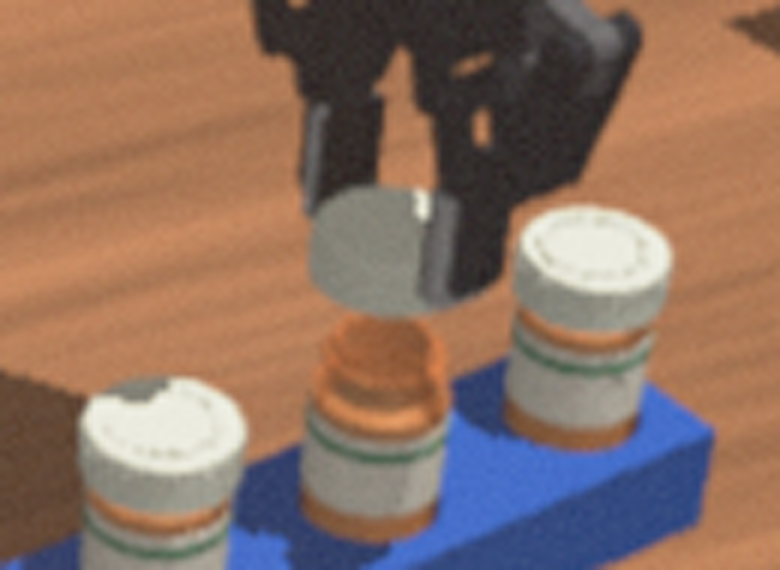

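View pics/wrist9z.png

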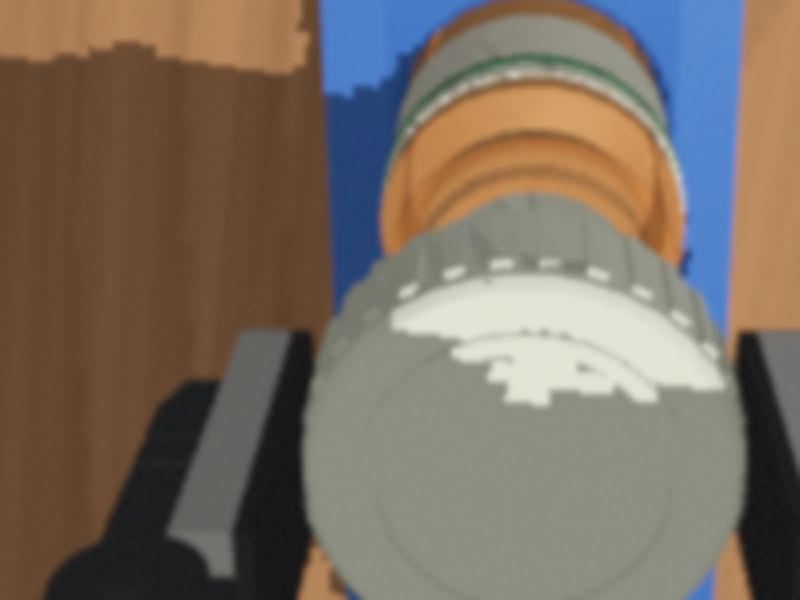

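View pics/top9z.png

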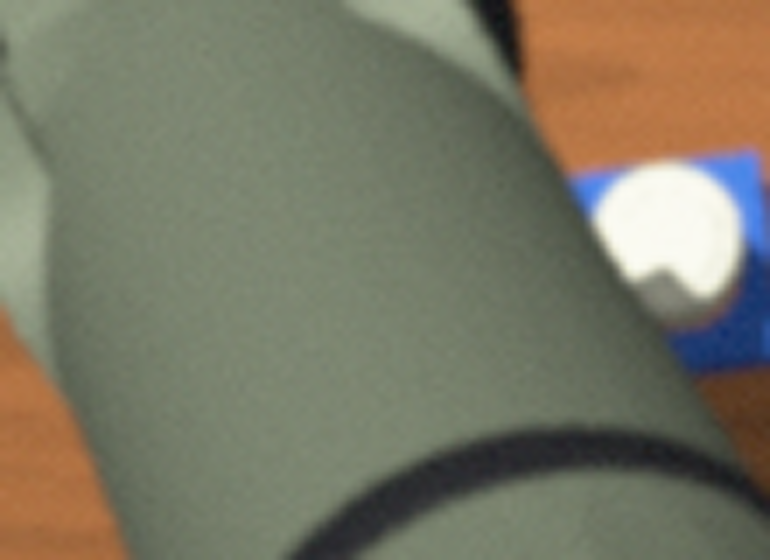

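Run:
```python
from h import *
cal=dict(np.load('wrist9.npz')); a=np.linspace(0,2*np.pi,181)
for r,z in ((.015,.092),(.018,.087),(.015,.085),(.015,.077),(.020,.077),(.02,.044)):
    P=np.array([proj(cal,np.array([.559+r*np.cos(t),.0812+r*np.sin(t),z])) for t in a]); b=(P-[190,220])*4
    print(r,z,b.min(0).round(),b.max(0).round())
p,R=cal['p'],cal['Rt']
for dx in (-.0298,-.0275,-.025):
 for dz in (0,.002):
  for h in (0,.016):
   P=np.array([proj(cal,p+R@np.array([dx+h,.0225*np.cos(t),dz+.0225*np.sin(t)])) for t in a]); b=(P-[190,220])*4
   print('cap',dx,dz,h,b.min(0).round(),b.max(0).round())
im=cv2.imread('pics/wrist9.png'); cv2.imwrite('pics/wrist9y.png',cv2.resize(im[220:400,240:410],None,fx=3.3,fy=3.3))
```

```text
0.015 0.092 [407. 169.] [654. 392.]
0.018 0.087 [385. 130.] [675. 393.]
0.015 0.085 [411. 147.] [650. 364.]
0.015 0.077 [415. 124.] [645. 334.]
0.02 0.077 [377.  87.] [683. 367.]
0.02 0.044 [397.  13.] [662. 261.]
cap -0.0298 0 0 [302. 249.] [762. 647.]
cap -0.0298 0 0.016 [322. 182.] [740. 552.]
cap -0.0298 0.002 0 [303. 268.] [761. 663.]
cap -0.0298 0.002 0.016 [323. 200.] [739. 567.]
cap -0.0275 0 0 [305. 238.] [758. 633.]
cap -0.0275 0 0.016 [325. 174.] [737. 539.]
cap -0.0275 0.002 0 [306. 258.] [757. 648.]
cap -0.0275 0.002 0.016 [326. 191.] [736. 554.]
cap -0.025 0 0 [308. 227.] [755. 617.]
cap -0.025 0 0.016 [328. 165.] [734. 526.]
cap -0.025 0.002 0 [309. 246.] [754. 632.]
cap -0.025 0.002 0.016 [328. 182.] [733. 541.]
```

View pics/wrist9y.png

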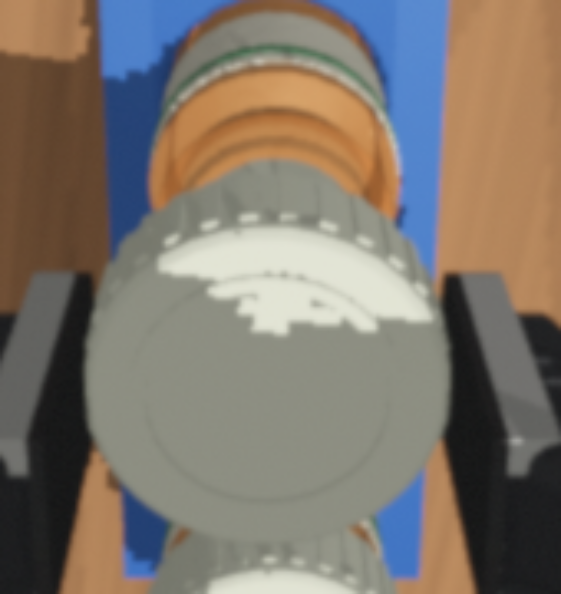

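Relative to the vial in the same wrist view, the cap sits about 1.1 mm to the left and 1.3 mm toward -y. The scene view agrees on the direction. I'll correct that and lower to about 9 mm above the bead.

```bash
python3 -m creep '[{"wx":0,"wy":0,"wz":0,"tx":0.004,"ty":0.001,"tz":-0.001,"claw":0.8},{"wx":0,"wy":0,"wz":0,"tx":0.01,"ty":0.001,"tz":-0.0013,"claw":0.8},{"wx":0,"wy":0,"wz":0,"tx":0.015,"ty":0.001,"tz":-0.0013,"claw":0.8},{"wx":0,"wy":0,"wz":0,"tx":0.018,"ty":0.001,"tz":-0.0013,"claw":0.8},{"wx":0,"wy":0,"wz":0,"tx":0.018,"ty":0.001,"tz":-0.0013,"claw":0.8},{"wx":0,"wy":0,"wz":0,"tx":0.018,"ty":0.001,"tz":-0.0013,"claw":0.8}]'
python3 - <<'E'
from h import *
from workcell import bot
for n,(x0,y0,s) in dict(wrist=(240,220,3.3),scene=(340,165,6)).items():
    o,p,R=pose(bot); print(p.round(4))
    cal=bot.get_calibration(n)
    im=bot.grab_frame(n); cv2.imwrite(f'pics/{n}10.png',im)
    np.savez(f'{n}10.npz',p=p,Rt=R,**{k:np.array(v) for k,v in cal.items()})
    w,h=dict(wrist=(170,180),scene=(130,95))[n]
    cv2.imwrite(f'pics/{n}10z.png',cv2.resize(im[y0:y0+h,x0:x0+w],None,fx=s,fy=s,interpolation=cv2.INTER_CUBIC))
plan(bot,[.559,.0812,.094],np.array([.989,.148]))
E
```

```text
clock: 7.85
position: [0.5603, 0.0831, 0.0829]
tool_rot: [0.792, 1.57, -0.631]
force: [0.8, 0.3, -1.0]
grip_width: 0.0432
[0.5603 0.0831 0.0829]
[0.5604 0.0832 0.083 ]
t 7.95 pos [0.5605 0.0831 0.0831] shift [-0.0109 -0.0017  0.0017] turn [-0.05  0.04 -0.06] q [ 0.04  0.63 -0.41  1.85  0.36  0.73 -0.42] F [-0.7   0.48 -0.66] w 0.0435
[[ 0.001  0.989  0.147]
 [-0.001  0.147 -0.989]
 [-1.     0.001  0.001]]
```

View pics/scene10z.png

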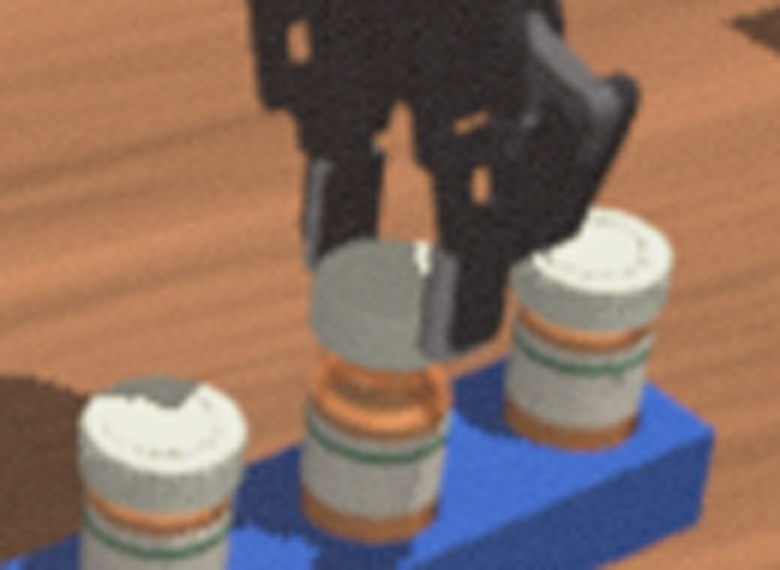

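View pics/wrist10z.png

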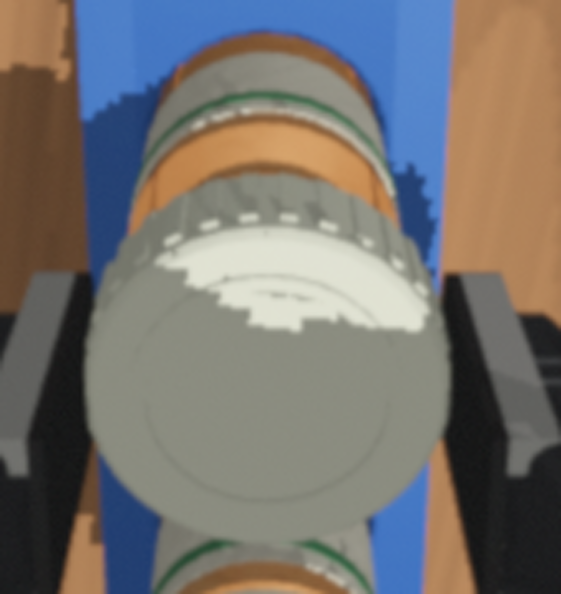

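Run:
```python
from h import *
a=np.linspace(0,2*np.pi,361)
for f,obs in (('wrist9',(380,685,77)),('wrist10',None)):
  cal=dict(np.load(f+'.npz'))
  for r,z in ((.02,.077),(.02,.0745),(.018,.087)):
    P=np.array([proj(cal,np.array([.5593+r*np.cos(t),.0812+r*np.sin(t),z])) for t in a])
    print(f,r,z,P.min(0).round(1),P.max(0).round(1))
  im=cv2.imread(f'pics/{f}.png'); 
  for col in (316,321,326):
    c=im[215:290,col].astype(int); hsv=cv2.cvtColor(im[215:290,col:col+1],cv2.COLOR_BGR2HSV)[:,0]
    print(col,''.join('A' if (h[1]>120 and h[0]<25) else 'b' if h[0]>100 and h[1]>100 else 'g' if 40<h[0]<90 and h[1]>60 else '.' for h in hsv))
```

```text
wrist9 0.02 0.077 [284.7 241.8] [361.4 311.9]
wrist9 0.02 0.0745 [285.2 240.2] [360.9 309.6]
wrist9 0.018 0.087 [287.  252.6] [359.4 318.2]
316 bbbb..AAA...........g.....AAAAAAAAAAAAAAAAAAAAAAAAAAA......................
321 bbb..AAA...........g.....AAAAAAAAAAAAAAAAAAAAAAAAAAAA......................
326 bbbb.AAA...........g.....AAAAAAAAAAAAAAAAAAAAAAAAAAAA......................
wrist10 0.02 0.077 [278.3 257.7] [361.5 332.4]
wrist10 0.02 0.0745 [278.8 255.8] [360.9 329.7]
wrist10 0.018 0.087 [280.4 270.3] [359.3 340.5]
316 bbbbbbbbbbbbbbb.AAAA.............gg.....AAAAAAAAAAAAAAAAA..................
321 bbbbbbbbbbbbbbb.AAAA.............gg.....AAAAAAAAAAAAAAAAA..................
326 bbbbbbbbbbbbbbb..AAAA.............g......AAAAAAAAAAAAAAAA..................
```

Run:
```python
from h import *
a=np.linspace(0,2*np.pi,361)
for f in ('wrist9','wrist10'):
  cal=dict(np.load(f+'.npz'))
  for y in (.0812,.0819,.0826):
   for z in (.036,.034):
    P=np.array([proj(cal,np.array([.5593+.02*np.cos(t),y+.02*np.sin(t),z])) for t in a]); print(f,y,z,P.min(0).round(1))
```

```text
wrist9 0.0812 0.036 [290.7 219.6]
wrist9 0.0812 0.034 [290.9 218.7]
wrist9 0.0819 0.036 [290.8 218.5]
wrist9 0.0819 0.034 [291.  217.6]
wrist9 0.0826 0.036 [290.9 217.4]
wrist9 0.0826 0.034 [291.2 216.5]
wrist10 0.0812 0.036 [285.7 231. ]
wrist10 0.0812 0.034 [285.9 229.9]
wrist10 0.0819 0.036 [285.8 229.8]
wrist10 0.0819 0.034 [286.1 228.8]
wrist10 0.0826 0.036 [285.9 228.7]
wrist10 0.0826 0.034 [286.2 227.6]
```

Cap and vial now agree within about 0.5 mm. I'll lower slowly while watching the force.

```bash
python3 -m creep '[{"wx":0,"wy":0,"wz":0,"tx":0.003,"ty":0,"tz":0.0003,"claw":0.8},{"wx":0,"wy":0,"wz":0,"tx":0.005,"ty":0,"tz":0.0003,"claw":0.8},{"wx":0,"wy":0,"wz":0,"tx":0.007,"ty":0,"tz":0.0003,"claw":0.8},{"wx":0,"wy":0,"wz":0,"tx":0.007,"ty":0,"tz":0.0003,"claw":0.8}]'
python3 -m creep '[{"wx":0,"wy":0,"wz":0,"tx":0.001,"ty":0,"tz":0,"claw":0.8},{"wx":0,"wy":0,"wz":0,"tx":0.001,"ty":0,"tz":0,"claw":0.8}]'
python3 -m creep '[{"wx":0,"wy":0,"wz":0,"tx":0.001,"ty":0,"tz":0,"claw":0.8},{"wx":0,"wy":0,"wz":0,"tx":0.001,"ty":0,"tz":0,"claw":0.8}]'
```

```text
clock: 8.35
position: [0.5603, 0.0828, 0.0758]
tool_rot: [0.684, 1.57, -0.74]
force: [0.2, 0.8, -1.1]
grip_width: 0.0428
clock: 8.55
position: [0.5603, 0.0828, 0.0746]
tool_rot: [0.482, 1.57, -0.941]
force: [0.8, -1.0, -1.1]
grip_width: 0.0431
clock: 8.75
position: [0.5602, 0.0828, 0.0735]
tool_rot: [0.453, 1.57, -0.97]
force: [-1.1, 0.3, -0.1]
grip_width: 0.0435
```

```bash
python3 -m creep '[{"wx":0,"wy":0,"wz":0,"tx":0.001,"ty":0,"tz":0,"claw":0.8},{"wx":0,"wy":0,"wz":0,"tx":0.001,"ty":0,"tz":0,"claw":0.8}]'
python3 -m creep '[{"wx":0,"wy":0,"wz":0,"tx":0.001,"ty":0,"tz":0,"claw":0.8},{"wx":0,"wy":0,"wz":0,"tx":0.001,"ty":0,"tz":0,"claw":0.8}]'
python3 - <<'E'
from h import *
from workcell import bot
for n,(x0,y0,s) in dict(wrist=(240,220,3.3),scene=(340,165,6)).items():
    im=bot.grab_frame(n); cv2.imwrite(f'pics/{n}11.png',im)
    w,h=dict(wrist=(170,180),scene=(130,95))[n]
    cv2.imwrite(f'pics/{n}11z.png',cv2.resize(im[y0:y0+h,x0:x0+w],None,fx=s,fy=s,interpolation=cv2.INTER_CUBIC))
plan(bot,[.559,.0812,.094],np.array([.989,.148]))
E
```

```text
clock: 8.95
position: [0.5602, 0.083, 0.0725]
tool_rot: [0.572, 1.57, -0.851]
force: [-0.5, 0.3, 1.2]
grip_width: 0.0431
clock: 9.15
position: [0.5603, 0.0831, 0.0717]
tool_rot: [0.974, 1.57, -0.449]
force: [-2.0, -0.0, 6.4]
grip_width: 0.0431
t 9.25 pos [0.5603 0.0831 0.0718] shift [-0.0222 -0.0016  0.0017] turn [-0.04  0.03 -0.04] q [ 0.03  0.65 -0.4   1.85  0.37  0.71 -0.43] F [-1.81  0.36  6.62] w 0.0431
[[ 0.001  0.989  0.147]
 [-0.     0.147 -0.989]
 [-1.     0.001  0.   ]]
```

View pics/scene11z.png

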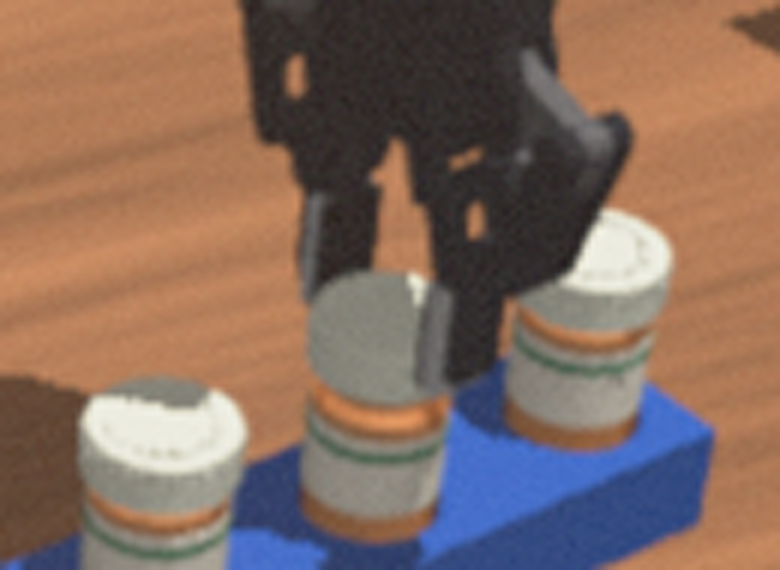

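The cap rests on the bead: 6.6 N at TCP z 0.0718, and the expected bead height is 0.0725. It looks square in the scene view. Pressing on in small steps.

```bash
python3 -m creep '[{"wx":0,"wy":0,"wz":0,"tx":0.0008,"ty":0,"tz":0,"claw":0.8},{"wx":0,"wy":0,"wz":0,"tx":0.0008,"ty":0,"tz":0,"claw":0.8}]'
python3 -m creep '[{"wx":0,"wy":0,"wz":0,"tx":0.001,"ty":0,"tz":0,"claw":0.8},{"wx":0,"wy":0,"wz":0,"tx":0.001,"ty":0,"tz":0,"claw":0.8}]'
```

```text
clock: 9.45
position: [0.5605, 0.0833, 0.0713]
tool_rot: [1.239, 1.57, -0.184]
force: [-2.3, 0.4, 6.7]
grip_width: 0.0432
clock: 9.65
position: [0.5606, 0.0833, 0.0704]
tool_rot: [1.246, 1.569, -0.177]
force: [-0.5, 0.8, 2.9]
grip_width: 0.0435
```

```bash
python3 -m creep '[{"wx":0,"wy":0,"wz":0,"tx":0.001,"ty":0,"tz":0,"claw":0.8},{"wx":0,"wy":0,"wz":0,"tx":0.001,"ty":0,"tz":0,"claw":0.8}]'
python3 -m creep '[{"wx":0,"wy":0,"wz":0,"tx":0.001,"ty":0,"tz":0,"claw":0.8},{"wx":0,"wy":0,"wz":0,"tx":0.001,"ty":0,"tz":0,"claw":0.8}]'
python3 -m creep '[{"wx":0,"wy":0,"wz":0,"tx":0.001,"ty":0,"tz":0,"claw":0.8},{"wx":0,"wy":0,"wz":0,"tx":0.001,"ty":0,"tz":0,"claw":0.8}]'
```

```text
clock: 9.85
position: [0.5604, 0.0832, 0.0691]
tool_rot: [1.11, 1.57, -0.313]
force: [-0.3, 0.0, -1.7]
grip_width: 0.0434
clock: 10.05
position: [0.5602, 0.0831, 0.0678]
tool_rot: [0.697, 1.57, -0.726]
force: [0.3, 0.4, -1.9]
grip_width: 0.043
clock: 10.25
position: [0.5601, 0.083, 0.0666]
tool_rot: [0.352, 1.57, -1.071]
force: [-0.2, -0.0, -0.6]
grip_width: 0.0431
```

```bash
python3 -m creep '[{"wx":0,"wy":0,"wz":0,"tx":0.001,"ty":0,"tz":0,"claw":0.8},{"wx":0,"wy":0,"wz":0,"tx":0.001,"ty":0,"tz":0,"claw":0.8}]'
python3 -m creep '[{"wx":0,"wy":0,"wz":0,"tx":0.001,"ty":0,"tz":0,"claw":0.8},{"wx":0,"wy":0,"wz":0,"tx":0.001,"ty":0,"tz":0,"claw":0.8}]'
python3 - <<'E'
from h import *
from workcell import bot
for n,(x0,y0,s) in dict(wrist=(240,220,3.3),scene=(340,165,6)).items():
    im=bot.grab_frame(n); cv2.imwrite(f'pics/{n}12.png',im)
    w,h=dict(wrist=(170,180),scene=(130,95))[n]
    cv2.imwrite(f'pics/{n}12z.png',cv2.resize(im[y0:y0+h,x0:x0+w],None,fx=s,fy=s,interpolation=cv2.INTER_CUBIC))
plan(bot,[.559,.0812,.094],np.array([.989,.148]))
E
```

```text
clock: 10.45
position: [0.56, 0.0831, 0.0655]
tool_rot: [0.146, 1.57, -1.277]
force: [0.7, 0.5, -1.3]
grip_width: 0.0431
clock: 10.65
position: [0.5605, 0.0832, 0.0652]
tool_rot: [0.943, 1.569, -0.48]
force: [-3.5, -0.5, 13.0]
grip_width: 0.0437
t 10.75 pos [0.5604 0.0831 0.0652] shift [-0.0288 -0.0016  0.0017] turn [-0.03  0.05 -0.06] q [ 0.03  0.66 -0.39  1.86  0.37  0.7  -0.43] F [-4.36 -1.56 12.78] w 0.0433
[[ 0.001  0.989  0.147]
 [-0.001  0.147 -0.989]
 [-1.     0.001  0.001]]
```

View pics/scene12z.png

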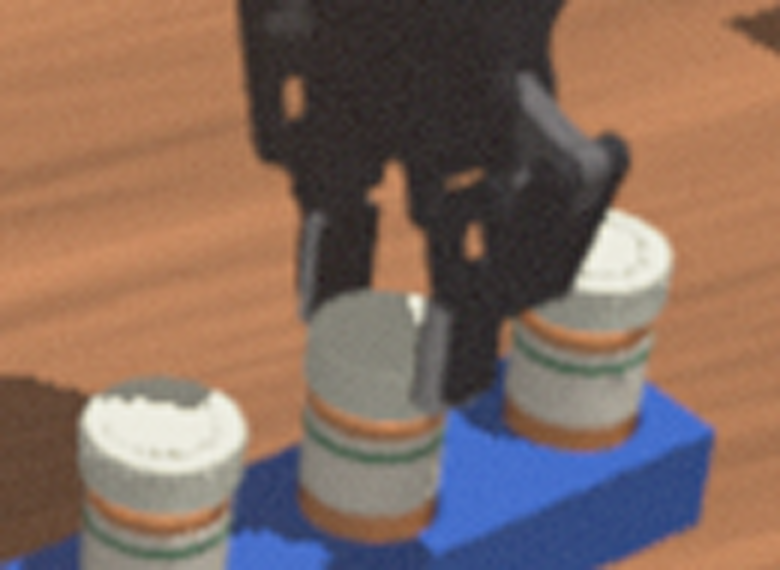

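View pics/wrist12z.png

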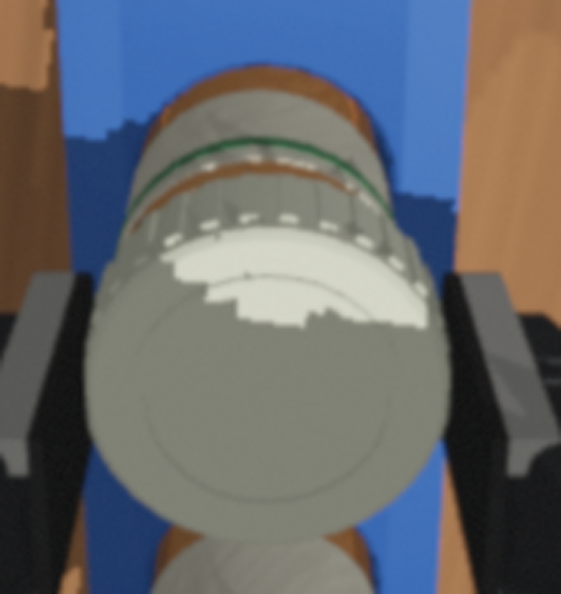

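Seated: the resistance dropped at the click, then a solid stop at TCP z 0.065 with 13 N. The scene view shows the same band under the cap as on the closed vials. There is 4 N of side load, so I'll ease that slightly and hold the push.

```bash
python3 -m creep '[{"wx":0,"wy":0,"wz":0,"tx":0.001,"ty":-0.0004,"tz":0,"claw":0.8},{"wx":0,"wy":0,"wz":0,"tx":0.001,"ty":-0.0004,"tz":0,"claw":0.8},{"wx":0,"wy":0,"wz":0,"tx":0.001,"ty":-0.0004,"tz":0,"claw":0.8},{"wx":0,"wy":0,"wz":0,"tx":0.001,"ty":-0.0004,"tz":0,"claw":0.8},{"wx":0,"wy":0,"wz":0,"tx":0.001,"ty":-0.0004,"tz":0,"claw":0.8}]'
python3 - <<'E'
from h import *
from workcell import bot
for i in range(4):
    bot.grab_frame('top'); plan(bot,[.559,.0812,.094],np.array([.989,.148]))
E
```

```text
clock: 11.25
position: [0.5605, 0.0831, 0.0652]
tool_rot: [1.096, 1.568, -0.327]
force: [-3.3, -1.2, 16.5]
grip_width: 0.0429
t 11.3 pos [0.5605 0.0831 0.0652] shift [-0.0288 -0.0017  0.0017] turn [-0.04  0.06 -0.13] q [ 0.03  0.66 -0.39  1.86  0.37  0.7  -0.43] F [-4.18 -2.15 16.94] w 0.0434
[[ 0.002  0.989  0.147]
 [-0.001  0.147 -0.989]
 [-1.     0.002  0.001]]
t 11.35 pos [0.5605 0.0832 0.0652] shift [-0.0288 -0.0017  0.0018] turn [-0.04  0.06 -0.13] q [ 0.03  0.66 -0.39  1.86  0.37  0.7  -0.43] F [-4.   -1.12 16.41] w 0.0435
[[ 0.002  0.989  0.147]
 [-0.001  0.147 -0.989]
 [-1.     0.002  0.001]]
t 11.4 pos [0.5605 0.0832 0.0652] shift [-0.0288 -0.0017  0.0017] turn [-0.04  0.06 -0.13] q [ 0.03  0.66 -0.39  1.86  0.37  0.7  -0.43] F [-3.59 -0.68 17.86] w 0.0432
[[ 0.002  0.989  0.147]
 [-0.001  0.147 -0.989]
 [-1.     0.002  0.001]]
t 11.45 pos [0.5605 0.0832 0.0652] shift [-0.0288 -0.0017  0.0018] turn [-0.04  0.06 -0.13] q [ 0.03  0.66 -0.39  1.86  0.37  0.7  -0.43] F [-3.7  -1.42 17.15] w 0.0435
[[ 0.002  0.989  0.147]
 [-0.001  0.147 -0.989]
 [-1.     0.002  0.001]]
```

```bash
python3 -m creep '[{"wx":0,"wy":0,"wz":0,"tx":0.0006,"ty":-0.0003,"tz":0,"claw":0.8},{"wx":0,"wy":0,"wz":0,"tx":0.0006,"ty":-0.0003,"tz":0,"claw":0.8},{"wx":0,"wy":0,"wz":0,"tx":0.0006,"ty":-0.0003,"tz":0,"claw":0.8},{"wx":0,"wy":0,"wz":0,"tx":0.0006,"ty":-0.0003,"tz":0,"claw":0.8},{"wx":0,"wy":0,"wz":0,"tx":0.0006,"ty":-0.0003,"tz":0,"claw":0.8}]'
python3 - <<'E'
from h import *
from workcell import bot
im=bot.grab_frame('scene')
cv2.imwrite('pics/scene13z.png',cv2.resize(im[165:260,340:470],None,fx=6,fy=6,interpolation=cv2.INTER_CUBIC))
for i in range(6):
    bot.grab_frame('top'); o=bot.observe(); print(o['clock'],o['force'].round(1),o['moment'].round(2),o['position'].round(4))
E
```

```text
clock: 11.95
position: [0.5604, 0.0831, 0.0653]
tool_rot: [1.145, 1.568, -0.278]
force: [-2.0, -1.4, 11.4]
grip_width: 0.0433
12.05 [-2.9 -1.  11. ] [-0.18  0.78 -0.03] [0.5604 0.0831 0.0653]
12.1 [-2.3 -1.2 11.4] [-0.23  0.74  0.04] [0.5604 0.0831 0.0653]
12.15 [-2.7 -1.1 11.5] [-0.27  0.77  0.04] [0.5605 0.0831 0.0653]
12.2 [-2.8 -0.9 11.7] [-0.23  0.8   0.05] [0.5604 0.0832 0.0652]
12.25 [-3.4 -0.1 11.5] [-0.23  0.8  -0.  ] [0.5604 0.0831 0.0653]
12.3 [-3.1 -0.6 11.1] [-0.22  0.76 -0.01] [0.5604 0.0831 0.0653]
```

View pics/scene13z.png

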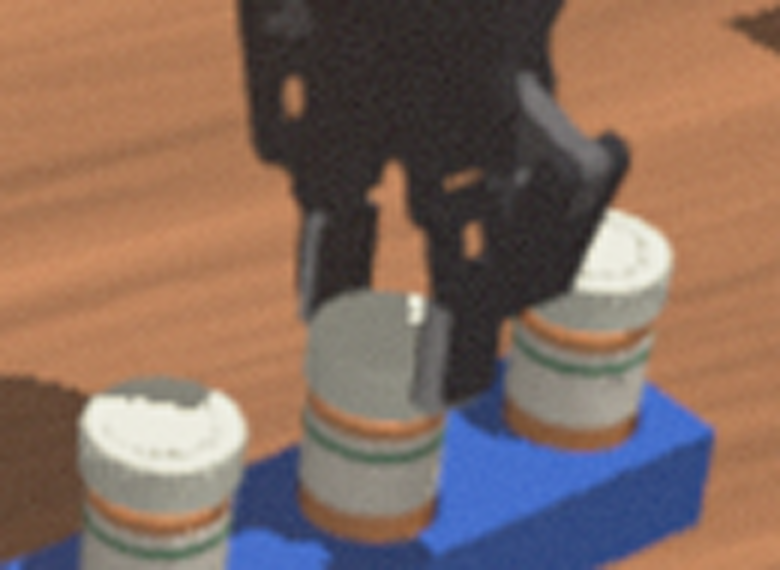

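The push is steady at about 11 N, the cap is seated and the vial is still down in its pocket. Handing in.

Run:
```python
from workcell import bot
print(bot.job_done()); o=bot.observe(); print(o['clock'],o['force'],o['position'],o['grip_width'])
```

```text
the job is handed in; nothing more can be done
None
the job is handed in; nothing more can be done
```

I picked the white cap off the counter and pressed it onto the open vial in the middle pocket. I handed the job in with the fingers still gripping and pushing the cap. The hand-in gives no verdict, so what follows rests on my own readings.

**Click and seat:** The cap first rested on the bead at about 6.6 N (TCP z 0.0718). The resistance then fell to nothing, and it came to a solid stop at TCP z 0.065, about 6.6 mm lower (7.5 mm expected). Just before hand-in the push held steady at about 11 N for 0.3 s. The highest reading was 18 N, well under the 60 N limit.

**Last look:** In the scene camera the cap is square, with the same amber band under it as on the closed vials. The vial is down in its pocket and neither closed vial looks moved. I didn't look closely at the stock bottle or carton again, but the arm never went near them.

**What disagreed:**
- **Fingertips:** Two cameras put them about 18–20 mm behind the stated TCP, not 17 mm ahead of it. A test close above the cap confirmed this, so I grasped by what the cameras showed.
- **Mouth position:** The top and wrist cameras differed by 2–3 mm. I aligned the cap and vial in the wrist view alone.
- **Side load:** About 3 N of sideways force remained at the end, after I eased it from about 4 N.

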